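# Book out the porcelain kit

## Task

Book out this porcelain kit: pull every modelling instrument up out of the upright wooden holder and lay it down wholly inside the steel tray, and turn each jar so that its code label squarely faces the code reader's long window, standing upright on the grey mat. When all of that is in place and let go of, press the button on top of the reader fully down and release it. Leave the plaster cast, the bottle and the note pad where they are.

Things in the scene. Friction and masses are not known exactly. Their poses are not given: they have to be found in the camera images.
- tool1: wooden-handled steel instrument 150 mm long, 45 g; may be absent. Origin at its steel tip, z axis from tip to butt. Shaft 7 mm thick from 0 to 68 mm, square collar 16 x 16 mm from 68 to 75 mm, round wooden handle 10 mm thick from 75 to 150 mm. At the start it stands in a well of the holder, handle up, collar on the holder's top; its tip comes free when raised 70 mm
- tool1_tip (a point): steel tip of tool1 (its origin)
- tool1_butt (a point): butt end of the handle of tool1, 150 mm from the tip
- tool2: another instrument, the same as tool1 (may be absent)
- tool2_tip (a point): steel tip of tool2 (its origin)
- tool2_butt (a point): butt end of the handle of tool2, 150 mm from the tip
- tool3: another instrument, the same as tool1 (may be absent)
- tool3_tip (a point): steel tip of tool3 (its origin)
- tool3_butt (a point): butt end of the handle of tool3, 150 mm from the tip
- tool4: another instrument, the same as tool1 (may be absent)
- tool4_tip (a point): steel tip of tool4 (its origin)
- tool4_butt (a point): butt end of the handle of tool4, 150 mm from the tip
- holder: fixed upright wooden holder block, 55 (x) x 200 (y) x 85 mm high, origin at the centre of its underside; four round wells 11.5 mm wide and 76 mm deep in its top, in a row along its y axis at -67.5, -22.5, 22.5 and 67.5 mm. Its -x side faces the robot
- tray: fixed open square steel tray, 220 x 220 mm outside, walls 4 mm thick and 18 mm high, inner floor about 4 mm above the bench; origin at the centre of its underside
- jar1: closed cylindrical jar of porcelain powder, 44 mm across, 50 mm high, 90 g, all white; origin at the centre of its underside, z up. One side carries a pale square code label, on its +x side; a black line on the lid runs from the centre to the rim above the label. It stands on the grey mat
- jar2: another jar, the same as jar1
- jar3: another jar, the same as jar1
- reader: fixed code reader with a flat grey mat, 130 (x) by 360 mm (y); origin at the mat's centre on the bench. Along the mat's far (+x) side a white bar 340 mm long, 50 mm high, front face 85 mm from the origin, with a long dark window looking to -x over the mat. A label squarely faces it when the jar's x axis points along the reader's x axis, anywhere on the mat
- reader_window (a point): middle of the reader's long window, 27 mm above the bench
- scan_button (a joint): travel of the round push button on the reader's bar: 0 when up, 0.006 m when fully down; a spring lifts it again, fully down takes about 5 N
- scan_button_top (a point): centre of the top face of the push button (28 mm across, pressed straight down), on top of the reader's bar
- cast: bystander: round plaster cast 60 mm across, 25 mm high; origin under its centre; leave alone
- dropper: bystander: white bottle 38 mm across, 85 mm high; origin under its centre; leave alone
- notes: bystander: yellow note pad 76 x 76 x 14 mm; origin under its centre; leave alone
Mind the look-alikes: they are no part of the job. Leave any blue look-alike of the jar3 alone.

How it is judged:
By the outcome, as a careful person would: the job done as asked, in the order asked, and still so for the second after the job is handed in, with the robot touching nothing.
Of tool1, tool2, tool3, tool4 only 2 to 4 are there at a start; the rules pass over those that are not, and their reading is None.
At some moment in a run one of jar1, jar2, jar3 may be knocked a few centimetres aside while the robot is not near it.
Once in a run the grip may slacken for a moment while it holds something.
It also fails if it takes over 210 s, if anything falls off the work surface, if the arm or the gripper's body presses on something with over 40 N, if the wrist force passes 120 N, or if a joint passes its speed limit or range.

## Robot

A 7-joint arm with a two-finger parallel gripper is mounted at the origin on the work surface. World frame = base frame: x ahead of the robot, y to its left, z up, the work surface at z = 0. Lengths are in m, angles in rad, forces in N, time in s.
With the tool pointing down it reaches from about 0.425 to 0.925 m from the base axis. Payload 6.8 kg.
Tool frame: the origin (TCP) lies midway between the tips of the shut fingers; the grasp point (between the pads) lies 19 mm behind it; z points along the fingers, y is the line along which they close (so a half turn about z gives the same grasp; the last joint's range is limited). The gripper opens to 85 mm and grips with 20 to 120 N. Pads are 22 mm wide; open, the fingers measure 114 mm over their backs; the gripper's body (76 mm by 85 mm) begins 54 mm behind the grasp point. The pads swing forward as they close: fully open they stand 13 mm farther back than shut.
Start: joints at [-1.404, 0.477, 0.022, 1.555, -0.011, 1.109, -0.083], TCP at [0.183, 0.65, 0.231] pointing down, gripper open.
Joint ranges: [-2.96, 2.96], [-0.34, 2.1], [-1.41, 1.46], [0.24, 2.44], [-1.37, 4.51], [0.17, 1.92], [-2.96, 2.96]. Speed limits (rad/s): [2.39, 2.39, 3.14, 3.14, 3.14, 3.14, 3.14].

## Interface

Orientations are given as a rotation vector (axis times angle).
In Python, from bench import status, vision, r gives the robot as it stands. The module is installed in compiled form; this text tells all that it offers.
- The arm moves only by the shell command python3 -m handwheel 'ROWS' [OPENING] [FORCE]. ROWS is JSON, a list of rows, each an object with "dp": the shift along the tool's x, y, z in m, a list of three; "delta_rot": the turn, a rotation vector about the tool's x, y, z in rad, a list of three. In form: [{"dp": [x, y, z], "delta_rot": [rx, ry, rz]}, ...]. A call has 1 to 12 rows; each row is the pose to reach, as a shift and turn from the pose commanded when the call began, along the tool's axes at that moment; what a row does not reach only later rows make up. A row lasts 1/8 s, in which the tool goes at most 62.5 mm and 10.7 degrees, less where a joint would pass 70% of its speed; a pose out of reach is approached as far as the arm can. A call with a gripper value outside its range is refused whole. OPENING is the opening, from 0 (shut) to 1 (fully open), set as the call begins (- or left out, the last holds). The fingers move at their own pace and stop on an object; FORCE is the grip in N (left out, the last holds). Time passes only in rows, so rows that repeat a pose let the fingers close. It gives the time, the measured TCP pose, the force, the opening and the grip force at its end, in the units of the state.
- status.get_obs(): the state, without advancing time (a new reading comes with each control period).
- vision.grab_frame(name): name is "side" or "top" or "wrist"; returns a dict with "img" (384x512x3 uint8, blue, green, red), "fovy" (degrees; the focal length in pixels is half the picture's height over the tangent of half this angle, whatever the lens; pixels are square), "cx", "cy" (the principal point, pixels), "world_from_camera" (4x4, takes a point from camera to world coordinates). Camera axes: x right, y up, looking along -z (the intrinsics and any distortion apply to the point x, -y, -z); pixel columns grow to the right and rows downward; lengths in m; the calibration is good to about 2 mm. A picture is of the moment at which its call begins. There is no depth.
- r.hand_in(): hands the job in; it is judged then, once.
The state is a dict: "clock": time; "joints": joint angles; "qvel": joint speeds; "tau": joint torques, N m; "tcp_pos": TCP position; "orientation": TCP orientation; "contact_force": force on the tool from outside, world axes, zero at the start; "moment": the same for the moment, N m; "grip_width": finger opening in m; "gripper_force": force on a finger pad.
Only numpy, scipy, OpenCV 4.12 (cv2) and the standard library are available. Lean on these libraries where they do the work, as an engineer would, in place of code of your own. Each camera call takes 0.05 s, during which the arm holds its last target. There are 200 camera calls.

## Working session

There is one attempt and no reset: what is moved stays moved. The work goes in short steps, Python scripts to look and compute and a shell command to move; the robot and the scene stay as the last step left them, time stands still between calls to the robot, and variables do not carry over. Pictures are saved under pics/ and viewed, at most 16 in all, crops included, and the job is handed in when it is done.

```bash
mkdir -p pics
cat > h.py <<'E'
import numpy as np, cv2
from bench import status, vision, r
from scipy.spatial.transform import Rotation as R
def grab(n,save=None):
    f=vision.grab_frame(n)
    if save: cv2.imwrite('pics/'+save,f['img'])
    return f
def ray(f,u,v):
    F=f['img'].shape[0]/2/np.tan(np.radians(f['fovy'])/2)
    T=np.array(f['world_from_camera'])
    d=np.array([(u-f['cx'])/F,-(v-f['cy'])/F,-1.])
    return T[:3,3],T[:3,:3]@d
def onz(f,u,v,z):
    o,d=ray(f,u,v); return (o+d*(z-o[2])/d[2])[:2]
def proj(f,p):
    F=f['img'].shape[0]/2/np.tan(np.radians(f['fovy'])/2)
    T=np.array(f['world_from_camera']); c=T[:3,:3].T@(np.array(p)-T[:3,3])
    return f['cx']+F*c[0]/-c[2], f['cy']-F*c[1]/-c[2]
E
python3 - <<'E'
from h import *
for n in ['top','side','wrist']:
    f=grab(n,n+'0.png'); print(n,{k:(np.round(v,3).tolist() if k!='img' else v.shape) for k,v in f.items()})
s=status.get_obs(); print({k:np.round(v,3).tolist() for k,v in s.items()})
a=[cv2.imread(f'pics/{n}0.png') for n in ['top','side']]
E
```

```text
top {'img': (384, 512, 3), 'fovy': 56.646, 'cx': 253.772, 'cy': 199.153, 'world_from_camera': [[0.005, 0.997, -0.081, 0.504], [-1.0, 0.005, 0.001, -0.006], [0.002, 0.081, 0.997, 1.304], [0.0, 0.0, 0.0, 1.0]]}
side {'img': (384, 512, 3), 'fovy': 45.192, 'cx': 257.213, 'cy': 189.899, 'world_from_camera': [[-0.854, 0.395, -0.338, 0.215], [-0.52, -0.624, 0.583, 0.68], [0.019, 0.674, 0.739, 0.99], [0.0, 0.0, 0.0, 1.0]]}
wrist {'img': (384, 512, 3), 'fovy': 60.04, 'cx': 253.564, 'cy': 193.756, 'world_from_camera': [[0.27, -0.917, -0.292, 0.109], [0.963, 0.257, 0.084, 0.67], [-0.002, -0.304, 0.953, 0.372], [0.0, 0.0, 0.0, 1.0]]}
{'clock': 0.15, 'joints': [-1.404, 0.478, 0.022, 1.556, -0.012, 1.109, -0.083], 'qvel': [0.002, -0.003, 0.0, -0.004, 0.0, -0.001, -0.001], 'tau': [0.002, -59.692, 1.61, -28.149, 0.013, 0.007, 0.0], 'tcp_pos': [0.183, 0.649, 0.231], 'orientation': [-0.43, -3.112, 0.002], 'contact_force': [-0.071, 0.021, 0.57], 'moment': [-0.01, -0.004, 0.068], 'gripper_force': 0.0, 'grip_width': 0.086}
```

View pics/top0.png

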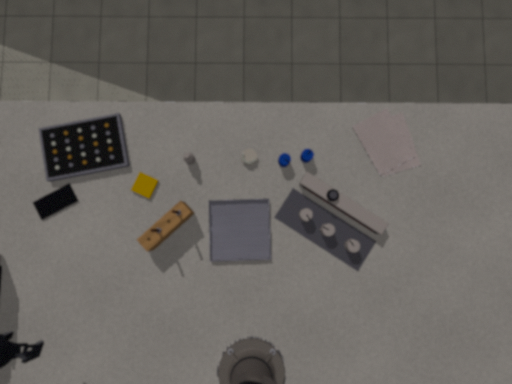

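View pics/side0.png

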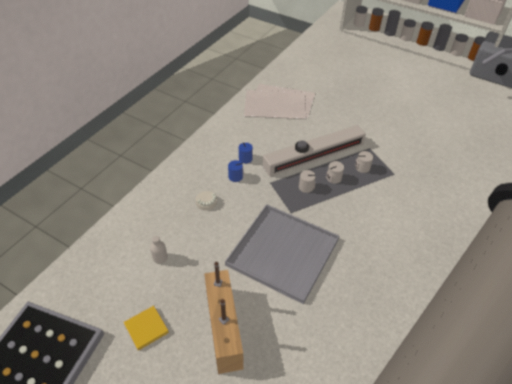

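Top: holder at about (165,226) with two dark-topped tools, tray (240,231), mat (325,230) with jars at (306,215), (328,230), (353,245), button (333,195). I'll zoom in on these.

Run:
```python
import cv2,numpy as np
t=cv2.imread('pics/top0.png');s=cv2.imread('pics/side0.png')
c=lambda i,x,y,w,h:cv2.resize(i[y:y+h,x:x+w],(400,300),interpolation=cv2.INTER_CUBIC)
g=np.vstack([np.hstack([c(t,125,190,80,60),c(t,275,180,120,90)]),np.hstack([c(s,170,255,160,120),c(s,260,120,140,105)])])
g=cv2.convertScaleAbs(g,alpha=1.4,beta=10)
cv2.imwrite('pics/crop1.png',g)
```

```text
(no output)
```

View pics/crop1.png

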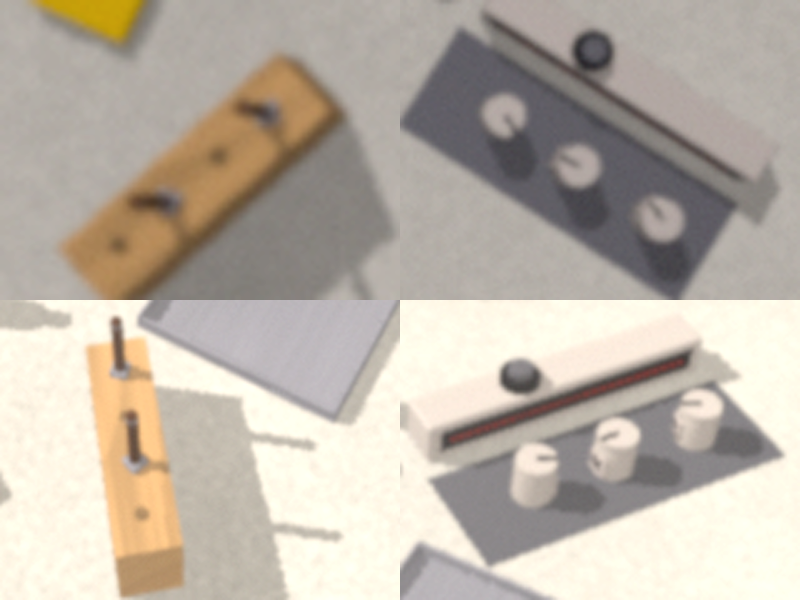

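Two tools are present, with empty wells at the other two positions. Top-view collars sit at about (178,213) and (159,230), and the empty wells at (169,221) and (149,239). The jar lid lines all point away from the reader: jar A down-right, B left-up, C up-left.

```bash
cat > m.py <<'E'
from h import *
def blobs(m,amin=20):
    cs,_=cv2.findContours(m.astype(np.uint8),cv2.RETR_EXTERNAL,cv2.CHAIN_APPROX_NONE)
    return [c for c in cs if cv2.contourArea(c)>=amin]
E
python3 - <<'E'
from m import *
f=grab('top'); im=f['img']; hsv=cv2.cvtColor(im,cv2.COLOR_BGR2HSV)
# well points
for n,u,v,z in [('collar',178,213,.090),('well',168.6,221.4,.085),('collar',159,230.4,.090),('well',148.6,238.8,.085)]:
    print(n,onz(f,u,v,z).round(4))
# tray: bluish gray; bounding rect
def sub(x,y,w,h,fn):
    m=np.zeros(im.shape[:2],bool); m[y:y+h,x:x+w]=fn(im[y:y+h,x:x+w].astype(int),hsv[y:y+h,x:x+w]); return m
print('px tray',im[230,240],'bench',im[280,240],'mat',im[225,290],'jar',im[214,304],'bar',im[205,345],'wood',im[238,155])
m=sub(200,190,80,85,lambda b,h:(b[...,0]-b[...,2]>6)); c=max(blobs(m),key=cv2.contourArea); rc=cv2.minAreaRect(c); bx=cv2.boxPoints(rc)
print('tray',[onz(f,*p,.012).round(3).tolist() for p in bx])
m=sub(265,180,120,95,lambda b,h:(b.sum(2)<270)); c=max(blobs(m),key=cv2.contourArea); rc=cv2.minAreaRect(c); bx=cv2.boxPoints(rc)
print('mat',bx.round(1).tolist(),[onz(f,*p,.001).round(3).tolist() for p in bx])
# jars lid
m=sub(285,195,85,65,lambda b,h:(b.sum(2)>360)); m=cv2.morphologyEx(m.astype(np.uint8),cv2.MORPH_OPEN,np.ones((3,3)))
for c in blobs(m,40): 
    (x,y),rr=cv2.minEnclosingCircle(c); print('jar',round(x,1),round(y,1),round(rr,1),onz(f,x,y,.05).round(3),cv2.contourArea(c))
m=sub(322,183,22,22,lambda b,h:(b.sum(2)<200)); 
for c in blobs(m): 
    (x,y),rr=cv2.minEnclosingCircle(c);print('btn',x,y,rr,onz(f,x,y,.065).round(3))
E
```

```text
collar [0.5539 0.2504]
well [0.5252 0.2829]
collar [0.4945 0.3136]
well [0.4659 0.3495]
px tray [98 90 91] bench [109 114 118] mat [68 63 64] jar [110 113 121] bar [108 112 119] wood [ 57  92 123]Traceback (most recent call last):
  File "<stdin>", line 10, in <module>
ValueError: max() iterable argument is empty
```

Run:
```python
from m import *
f=grab('top'); im=cv2.GaussianBlur(f['img'],(3,3),0)
def sub(x,y,w,h,fn):
    m=np.zeros(im.shape[:2],bool); m[y:y+h,x:x+w]=fn(im[y:y+h,x:x+w].astype(int)); return m
def rect(m,z,n):
    m=cv2.morphologyEx(m.astype(np.uint8),cv2.MORPH_CLOSE,np.ones((5,5)))
    c=max(blobs(m),key=cv2.contourArea); bx=cv2.boxPoints(cv2.minAreaRect(c)); W=np.array([onz(f,*p,z) for p in bx])
    e=np.diff(W,axis=0); print(n,bx.round(0).tolist(),W.round(3).tolist(),'c',W.mean(0).round(3),'sides',np.linalg.norm(e,axis=1).round(3),'ang',np.degrees(np.arctan2(e[:,1],e[:,0])).round(1))
rect(sub(200,190,80,85,lambda b:(b[...,0]-b[...,2]>0)),.012,'tray')
rect(sub(265,180,120,95,lambda b:(b.sum(2)<240)&(b[...,0]>b[...,2])),.001,'mat')
rect(sub(290,175,110,70,lambda b:(b.sum(2)>312)&(b[...,2]-b[...,0]>7)),.05,'bar?')
m=sub(285,200,85,60,lambda b:(b.sum(2)>270))
for c in blobs(m,40): 
    (x,y),rr=cv2.minEnclosingCircle(c); print('jar',round(x,1),round(y,1),round(rr,1),onz(f,x,y,.05).round(3),cv2.contourArea(c))
m=sub(322,183,22,22,lambda b:(b.sum(2)<170)); 
for c in blobs(m): 
    (x,y),rr=cv2.minEnclosingCircle(c);print('btn',x,y,rr,onz(f,x,y,.065).round(3))
```

```text
tray [[208.0, 201.0], [268.0, 199.0], [270.0, 259.0], [210.0, 261.0]] [[0.602, 0.159], [0.611, -0.06], [0.394, -0.069], [0.385, 0.147]] c [0.498 0.044] sides [0.219 0.218 0.216] ang [ -87.6 -177.8   92.4]
mat [[275.0, 217.0], [293.0, 189.0], [375.0, 241.0], [357.0, 269.0]] [[0.544, -0.085], [0.649, -0.151], [0.46, -0.449], [0.357, -0.382]] c [ 0.502 -0.267] sides [0.125 0.353 0.123] ang [ -32.3 -122.4  146.6]
bar? [[290.0, 175.0], [399.0, 175.0], [399.0, 244.0], [290.0, 244.0]] [[0.692, -0.136], [0.694, -0.523], [0.451, -0.516], [0.449, -0.135]] c [ 0.572 -0.328] sides [0.387 0.244 0.381] ang [-89.7 178.4  90.3]
jar 352.7 245.1 6.5 [ 0.446 -0.354] 106.0
jar 311.5 242.0 31.5 [ 0.456 -0.21 ] 908.0
jar 328.1 229.3 6.1 [ 0.501 -0.269] 97.0
jar 305.7 213.9 6.1 [ 0.555 -0.19 ] 92.0
jar 353.9 213.0 19.9 [ 0.559 -0.36 ] 491.5
btn 331.5 197.0 7.159010887145996 [ 0.613 -0.279]
```

```bash
cat >> h.py <<'E'
def cur():
    s=status.get_obs(); return np.array(s['tcp_pos']),R.from_rotvec(s['orientation']),s
def pose(az,th,flip=0):
    """approach tilted th deg from straight down, leaning toward azimuth az(deg); y horizontal"""
    a,t=np.radians([az,th]); h=np.array([np.cos(a),np.sin(a),0]); 
    z=h*np.sin(t)-np.array([0,0,1])*np.cos(t); y=np.array([-h[1],h[0],0]); 
    if flip: y=-y
    return R.from_matrix(np.c_[np.cross(y,z),y,z])
def go(p,Rt):
    p0,R0,s=cur(); 
    print('dp',R0.inv().apply(np.array(p)-p0).round(4).tolist(),'rot',(R0.inv()*Rt).as_rotvec().round(3).tolist(), 'deg',round(np.degrees((R0.inv()*Rt).magnitude())))
E
python3 - <<'E'
from h import *
p,R0,s=cur(); print(R0.as_matrix().round(3).tolist())
w=np.array(grab('wrist')['world_from_camera'])[:3,3]; print('cam in tool',R0.inv().apply(w-p).round(3))
for t in [(.4945,.3136),(.5539,.2504)]:
    az=np.degrees(np.arctan2(t[1],t[0])); 
    for fl in (0,1):
        Rt=pose(az,60,fl); d=Rt.as_matrix()[:,2]
        print(az,fl); go(np.array([*t,.135])+d*(.013-.09),Rt)
E
```

```text
[[-0.962, 0.271, -0.0], [0.271, 0.962, -0.001], [-0.0, -0.001, -1.0]]
cam in tool [ 0.077 -0.    -0.142]
32.38188698428046 0
dp [-0.3463, -0.2884, 0.0576] rot [-0.439, -0.983, -0.76] deg 75
32.38188698428046 1
dp [-0.3463, -0.2884, 0.0576] rot [-1.181, 0.528, 2.045] deg 139
24.326163516849704 0
dp [-0.4141, -0.3264, 0.0577] rot [-0.366, -1.003, -0.633] deg 71
24.326163516849704 1
dp [-0.4141, -0.3264, 0.0577] rot [-1.249, 0.456, 2.163] deg 145
```

```bash
python3 -m handwheel '[{"dp":[-0.3463,-0.2884,0.03],"delta_rot":[-0.439,-0.983,-0.76]},{"dp":[-0.3463,-0.2884,0.03],"delta_rot":[-0.439,-0.983,-0.76]},{"dp":[-0.3463,-0.2884,0.03],"delta_rot":[-0.439,-0.983,-0.76]},{"dp":[-0.3463,-0.2884,0.03],"delta_rot":[-0.439,-0.983,-0.76]},{"dp":[-0.3463,-0.2884,0.03],"delta_rot":[-0.439,-0.983,-0.76]},{"dp":[-0.3463,-0.2884,0.03],"delta_rot":[-0.439,-0.983,-0.76]},{"dp":[-0.3463,-0.2884,0.03],"delta_rot":[-0.439,-0.983,-0.76]},{"dp":[-0.3463,-0.2884,0.0577],"delta_rot":[-0.439,-0.983,-0.76]},{"dp":[-0.3463,-0.2884,0.0577],"delta_rot":[-0.439,-0.983,-0.76]},{"dp":[-0.3463,-0.2884,0.0577],"delta_rot":[-0.439,-0.983,-0.76]},{"dp":[-0.3463,-0.2884,0.0577],"delta_rot":[-0.439,-0.983,-0.76]},{"dp":[-0.3463,-0.2884,0.0577],"delta_rot":[-0.439,-0.983,-0.76]}]' 0.5 60
python3 - <<'E'
from h import *
t=(.4945,.3136);Rt=pose(32.38,60); d=Rt.as_matrix()[:,2]
go(np.array([*t,.135])+d*(.013-.09),Rt)
print(cur()[2]['joints'])
f=grab('wrist','w1.png')
E
```

```text
clock: 1.8
tcp_pos: [0.4223, 0.3194, 0.1369]
orientation: [-0.605, 2.325, 0.032]
contact_force: [-0.4, -0.3, -1.4]
grip_width: 0.0428
gripper_force: 0.0
dp [-0.0168, -0.0492, -0.0248] rot [-0.181, -0.327, 0.044] deg 22
[-0.07117013  0.48786078 -1.13992677  2.41781139  1.77445793  0.92490965
 -0.47982294]
```

View pics/w1.png

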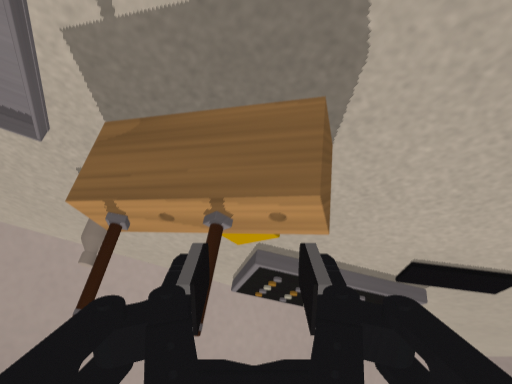

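The wrist view shows the holder tools at about (118,220) and (215,220), not yet lined up. Joint 4 is at its limit, so I'll back up to a vertical pose and check the configuration.

Run:
```python
from h import *
go([.45,.36,.30],pose(38,0)); print(cur()[0],np.degrees(0))
```

```text
dp [-0.1409, 0.0083, -0.0968] rot [-0.223, 0.708, -0.158] deg 43
[0.42727386 0.31295095 0.13708934] 0.0
```

```bash
python3 -m handwheel '[{"dp":[-0.08,0.004,-0.05],"delta_rot":[0,0,0]},{"dp":[-0.14,0.008,-0.097],"delta_rot":[-0.223,0.708,-0.158]},{"dp":[-0.14,0.008,-0.097],"delta_rot":[-0.223,0.708,-0.158]},{"dp":[-0.14,0.008,-0.097],"delta_rot":[-0.223,0.708,-0.158]},{"dp":[-0.14,0.008,-0.097],"delta_rot":[-0.223,0.708,-0.158]},{"dp":[-0.14,0.008,-0.097],"delta_rot":[-0.223,0.708,-0.158]},{"dp":[-0.14,0.008,-0.097],"delta_rot":[-0.223,0.708,-0.158]},{"dp":[-0.14,0.008,-0.097],"delta_rot":[-0.223,0.708,-0.158]}]'
python3 - <<'E'
from h import *
p,Rr,s=cur();print(p,Rr.as_matrix().round(2).tolist(),np.round(s['joints'],3))
grab('side','s1.png')
E
```

```text
clock: 2.85
tcp_pos: [0.4452, 0.3666, 0.2984]
orientation: [1.034, -2.963, -0.001]
contact_force: [-0.5, 0.8, 0.1]
grip_width: 0.0427
gripper_force: 0.0
[0.44522806 0.36656479 0.2984125 ] [[-0.78, -0.62, -0.0], [-0.62, 0.78, -0.0], [0.0, 0.0, -1.0]] [ 0.108  0.561 -1.288  1.657  0.549  1.349  0.976]
```

View pics/s1.png

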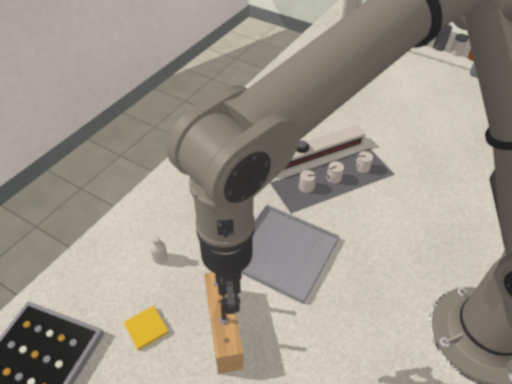

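The elbow has swung to the right (−y). A tangential approach, leaning in from the left, avoids folding the arm. I'll yaw first, then tilt.

Run:
```python
from h import *
go([.42,.40,.30],pose(-40,0)); go([.42,.40,.30],pose(-40,30))
```

```text
dp [-0.0021, 0.0407, -0.0012] rot [-0.0, -0.001, 1.372] deg 79
dp [-0.0021, 0.0407, -0.0012] rot [0.358, -0.439, 1.338] deg 83
```

```bash
python3 -m handwheel '[{"dp":[-0.002,0.04,0],"delta_rot":[0,0,1.372]},{"dp":[-0.002,0.04,0],"delta_rot":[0,0,1.372]},{"dp":[-0.002,0.04,0],"delta_rot":[0,0,1.372]},{"dp":[-0.002,0.04,0],"delta_rot":[0,0,1.372]},{"dp":[-0.002,0.04,0],"delta_rot":[0,0,1.372]},{"dp":[-0.002,0.04,0],"delta_rot":[0,0,1.372]},{"dp":[-0.002,0.04,0],"delta_rot":[0,0,1.372]},{"dp":[-0.002,0.04,0],"delta_rot":[0,0,1.372]},{"dp":[-0.002,0.04,0],"delta_rot":[0,0,1.372]}]'
python3 - <<'E'
from h import *
print(np.round(cur()[2]['joints'],2))
t=(.4945,.3136);Rt=pose(-40,60); d=Rt.as_matrix()[:,2]
go(np.array([*t,.135])+d*(.013-.09),Rt)
E
```

```text
clock: 4.03
tcp_pos: [0.419, 0.3988, 0.3]
orientation: [1.07, 2.952, -0.001]
contact_force: [-0.4, -0.3, 0.2]
grip_width: 0.0421
gripper_force: 0.0
[-0.14  0.41 -0.97  1.66  0.36  1.26 -0.3 ]
dp [-0.0456, -0.0168, 0.1265] rot [0.001, -1.045, 0.002] deg 60
```

```bash
python3 -m handwheel '[{"dp":[-0.045,-0.017,0.05],"delta_rot":[0,-1.046,0]},{"dp":[-0.045,-0.017,0.05],"delta_rot":[0,-1.046,0]},{"dp":[-0.045,-0.017,0.05],"delta_rot":[0,-1.046,0]},{"dp":[-0.045,-0.017,0.05],"delta_rot":[0,-1.046,0]},{"dp":[-0.045,-0.017,0.09],"delta_rot":[0,-1.046,0]},{"dp":[-0.045,-0.017,0.1265],"delta_rot":[0,-1.046,0]},{"dp":[-0.045,-0.017,0.1265],"delta_rot":[0,-1.046,0]},{"dp":[-0.045,-0.017,0.1265],"delta_rot":[0,-1.046,0]},{"dp":[-0.045,-0.017,0.1265],"delta_rot":[0,-1.046,0]}]'
python3 - <<'E'
from h import *
p,Rr,s=cur();print(np.round(s['joints'],2),Rr.as_matrix().round(2).tolist())
t=(.4945,.3136);Rt=pose(-40,60); d=Rt.as_matrix()[:,2]
go(np.array([*t,.135])+d*(.013-.09),Rt);go(np.array([*t,.135])+d*(.013),Rt)
grab('wrist','w2.png')
E
```

```text
clock: 5.15
tcp_pos: [0.4451, 0.3568, 0.176]
orientation: [0.731, 1.996, -0.415]
contact_force: [-0.1, 0.4, 0.0]
grip_width: 0.0425
gripper_force: 0.0
[-0.82  0.7  -0.61  1.89  1.16  1.65 -1.14] [[-0.38, 0.64, 0.66], [0.33, 0.76, -0.56], [-0.86, 0.0, -0.5]]
dp [0.0027, -0.0014, 0.0004] rot [0.0, -0.003, -0.004] deg 0
dp [0.0024, -0.0014, 0.0904] rot [0.0, -0.003, -0.004] deg 0
```

View pics/w2.png

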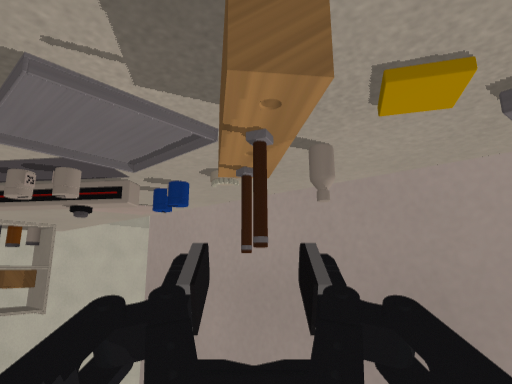

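Well aligned: the near handle is at (260,140–240), with the finger midline at about u=253.

Run:
```python
from h import *
f=grab('wrist')
for t in [(.4945,.3136),(.5539,.2504)]:
  print([np.round(proj(f,[*t,z]),1).tolist() for z in (.092,.167)])
p,Rr,s=cur(); d=Rr.as_matrix()[:,2]
print(np.round(proj(f,p),1),np.round(proj(f,p+d*.077),1))
```

```text
[[251.5, 143.6], [251.7, 248.4]]
[[241.7, 175.7], [241.3, 253.6]]
[253.2 258.8] [253.3 204.7]
```

```bash
python3 -m handwheel '[{"dp":[0.002,0.005,0.03],"delta_rot":[0,0,0]},{"dp":[0.002,0.005,0.06],"delta_rot":[0,0,0]},{"dp":[0.002,0.005,0.08],"delta_rot":[0,0,0]},{"dp":[0.002,0.005,0.093],"delta_rot":[0,0,0]},{"dp":[0.002,0.005,0.093],"delta_rot":[0,0,0]}]' 0.5 60
python3 -m handwheel '[{"dp":[0,0,0],"delta_rot":[0,0,0]},{"dp":[0,0,0],"delta_rot":[0,0,0]},{"dp":[0,0,0],"delta_rot":[0,0,0]},{"dp":[0,0,0],"delta_rot":[0,0,0]},{"dp":[0,0,0],"delta_rot":[0,0,0]}]' 0 70
python3 - <<'E'
from h import *
p,Rr,s=cur(); go(p+[0,0,.1],Rr); 
f=grab('wrist','w3.png')
E
```

```text
clock: 5.88
tcp_pos: [0.5083, 0.3087, 0.1247]
orientation: [0.726, 1.996, -0.421]
contact_force: [0.1, -0.0, -0.2]
grip_width: 0.0427
gripper_force: 0.0
clock: 6.5
tcp_pos: [0.508, 0.3099, 0.1249]
orientation: [0.725, 1.996, -0.419]
contact_force: [-1.8, 1.9, 2.4]
grip_width: 0.0078
gripper_force: 68.3
dp [-0.0865, -0.0001, -0.0501] rot [0.0, 0.0, 0.0] deg 0
```

View pics/w3.png

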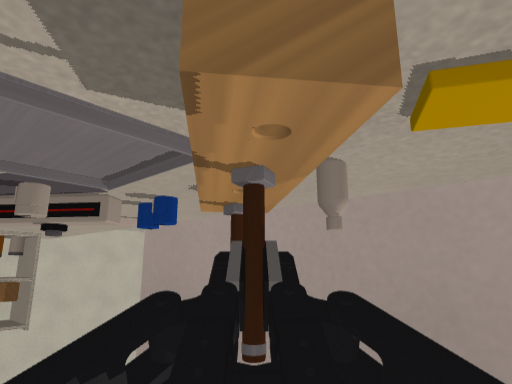

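Handle held between the pads, with the collar at (253,178). Lifting.

```bash
python3 -m handwheel '[{"dp":[-0.017,0,-0.01],"delta_rot":[0,0,0]},{"dp":[-0.035,0,-0.02],"delta_rot":[0,0,0]},{"dp":[-0.052,0,-0.03],"delta_rot":[0,0,0]},{"dp":[-0.069,0,-0.04],"delta_rot":[0,0,0]},{"dp":[-0.087,0,-0.05],"delta_rot":[0,0,0]},{"dp":[-0.104,0,-0.06],"delta_rot":[0,0,0]},{"dp":[-0.121,0,-0.07],"delta_rot":[0,0,0]},{"dp":[-0.13,0,-0.075],"delta_rot":[0,0,0]},{"dp":[-0.13,0,-0.075],"delta_rot":[0,0,0]}]'
python3 - <<'E'
from h import *
print(np.round(cur()[2]['joints'],2))
go([.46,.06,.26],pose(-65,-10)); go([.46,.06,.26],pose(-90,-25))
E
```

```text
clock: 7.68
tcp_pos: [0.5085, 0.3094, 0.2754]
orientation: [0.726, 1.996, -0.419]
contact_force: [-0.1, 0.4, -1.5]
grip_width: 0.0077
gripper_force: 68.4
[-0.68  0.52 -0.6   1.88  1.18  1.61 -0.9 ]
dp [-0.0484, -0.2222, 0.1143] rot [0.196, 1.2, 0.421] deg 74
dp [-0.0484, -0.2222, 0.1143] rot [0.286, 1.38, 0.909] deg 96
```

```bash
python3 - <<'E'
from h import *
go([.455,.012,.26],pose(-90,-28))
E
python3 - <<'E'
from h import *
p,Rr,s=cur(); go(p+[-.05,0,.03],Rr)
E
```

```text
dp [-0.0619, -0.2622, 0.1377] rot [0.263, 1.428, 0.922] deg 99
dp [-0.0067, -0.0321, -0.0482] rot [0.0, 0.0, 0.0] deg 0
```

```bash
python3 -m handwheel '[{"dp":[-0.007,-0.032,-0.048],"delta_rot":[0.03,0.15,0.1]},{"dp":[-0.03,-0.07,-0.02],"delta_rot":[0.263,1.428,0.922]},{"dp":[-0.05,-0.11,0.01],"delta_rot":[0.263,1.428,0.922]},{"dp":[-0.06,-0.15,0.05],"delta_rot":[0.263,1.428,0.922]},{"dp":[-0.062,-0.2,0.08],"delta_rot":[0.263,1.428,0.922]},{"dp":[-0.062,-0.24,0.11],"delta_rot":[0.263,1.428,0.922]},{"dp":[-0.062,-0.262,0.138],"delta_rot":[0.263,1.428,0.922]},{"dp":[-0.062,-0.262,0.138],"delta_rot":[0.263,1.428,0.922]},{"dp":[-0.062,-0.262,0.138],"delta_rot":[0.263,1.428,0.922]},{"dp":[-0.062,-0.262,0.138],"delta_rot":[0.263,1.428,0.922]},{"dp":[-0.062,-0.262,0.138],"delta_rot":[0.263,1.428,0.922]},{"dp":[-0.062,-0.262,0.138],"delta_rot":[0.263,1.428,0.922]}]'
python3 - <<'E'
from h import *
print(np.round(cur()[2]['joints'],2))
go([.455,.012,.26],pose(-90,-28)); go([.455,.012,.06],pose(-90,-28))
a=grab('side')['img'];b=grab('wrist')['img']
cv2.imwrite('pics/c2.png',cv2.resize(np.hstack([a,b]),(800,300)))
E
```

```text
clock: 9.18
tcp_pos: [0.4549, 0.0133, 0.2597]
orientation: [-1.945, -1.954, -0.483]
contact_force: [0.1, -0.4, -1.0]
grip_width: 0.0076
gripper_force: 68.5
[ 0.36  0.17 -0.22  2.01 -0.5   1.09  0.42]
dp [-0.001, 0.0001, -0.0008] rot [-0.002, 0.002, 0.004] deg 0
dp [-0.0945, 0.0, 0.176] rot [-0.002, 0.002, 0.004] deg 0
```

View pics/c2.png

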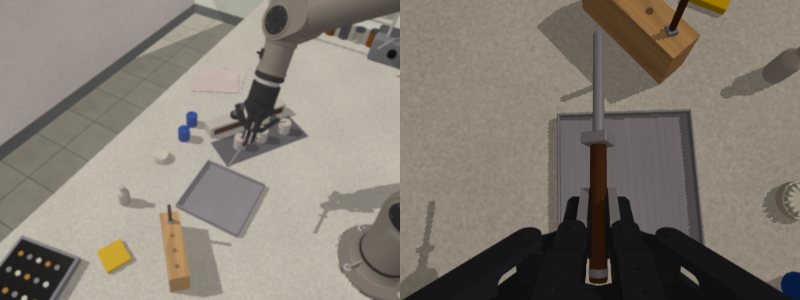

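Tool horizontal over the tray, firmly held. Lowering.

```bash
python3 -m handwheel '[{"dp":[-0.024,0,0.045],"delta_rot":[0,0,0]},{"dp":[-0.048,0,0.09],"delta_rot":[0,0,0]},{"dp":[-0.072,0,0.135],"delta_rot":[0,0,0]},{"dp":[-0.094,0,0.175],"delta_rot":[0,0,0]},{"dp":[-0.105,0,0.197],"delta_rot":[0,0,0]},{"dp":[-0.111,0,0.208],"delta_rot":[0,0,0]},{"dp":[-0.1145,0,0.2145],"delta_rot":[0,0,0]},{"dp":[-0.1145,0,0.2145],"delta_rot":[0,0,0]}]'
python3 -m handwheel '[{"dp":[0,0,0],"delta_rot":[0,0,0]},{"dp":[0,0,0],"delta_rot":[0,0,0]},{"dp":[0,0,0],"delta_rot":[0,0,0]}]' 0.35
python3 -m handwheel '[{"dp":[0,0,-0.02],"delta_rot":[0,0,0]},{"dp":[0,0,-0.05],"delta_rot":[0,0,0]},{"dp":[0,0,-0.1],"delta_rot":[0,0,0]},{"dp":[0,0,-0.15],"delta_rot":[0,0,0]},{"dp":[0,0,-0.2],"delta_rot":[0,0,0]},{"dp":[0,0,-0.25],"delta_rot":[0,0,0]},{"dp":[0,0,-0.25],"delta_rot":[0,0,0]}]'
python3 - <<'E'
from h import *
a=grab('side')['img'];b=grab('wrist')['img']
cv2.imwrite('pics/c3.png',cv2.resize(np.hstack([a,b]),(800,300)))
t=(.5539,.2504);Rt=pose(-40,60); d=Rt.as_matrix()[:,2]
e=Rt.as_matrix()[:,1]*.005
go(np.array([*t,.135])+e+d*(.013-.09)+[0,0,.12],Rt);go(np.array([*t,.135])+e+d*(.013-.09),Rt)
E
```

```text
clock: 10.28
tcp_pos: [0.4555, 0.0113, 0.0168]
orientation: [-1.948, -1.95, -0.485]
contact_force: [0.4, 0.2, -0.9]
grip_width: 0.008
gripper_force: 68.5
clock: 10.65
tcp_pos: [0.4554, 0.0112, 0.0168]
orientation: [-1.948, -1.95, -0.485]
contact_force: [0.9, 0.0, 0.4]
grip_width: 0.0296
gripper_force: 0.0
clock: 11.52
tcp_pos: [0.4572, -0.1086, 0.2403]
orientation: [-1.955, -1.952, -0.489]
contact_force: [0.8, 0.0, -0.5]
grip_width: 0.0301
gripper_force: 0.0
dp [0.3822, 0.0511, 0.139] rot [-0.265, -1.429, -0.921] deg 99
dp [0.326, 0.0511, 0.245] rot [-0.265, -1.429, -0.921] deg 99
```

View pics/c3.png

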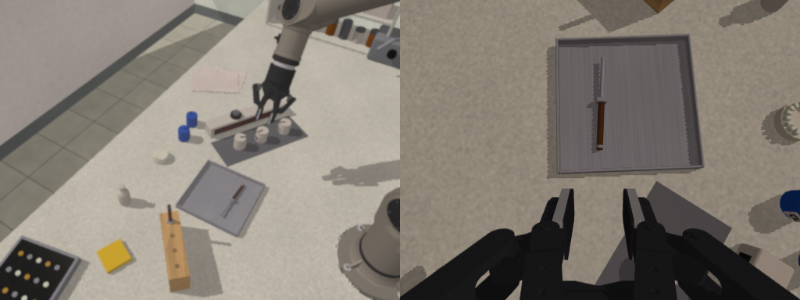

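Tool one lies in the tray, with the wrist view showing it at about (600,105). Heading for the second tool.

```bash
python3 -m handwheel '[{"dp":[0.04,0.005,-0.03],"delta_rot":[-0.265,-1.429,-0.921]},{"dp":[0.08,0.01,-0.03],"delta_rot":[-0.265,-1.429,-0.921]},{"dp":[0.12,0.015,-0.02],"delta_rot":[-0.265,-1.429,-0.921]},{"dp":[0.16,0.02,0.0],"delta_rot":[-0.265,-1.429,-0.921]},{"dp":[0.2,0.025,0.03],"delta_rot":[-0.265,-1.429,-0.921]},{"dp":[0.24,0.03,0.06],"delta_rot":[-0.265,-1.429,-0.921]},{"dp":[0.28,0.04,0.09],"delta_rot":[-0.265,-1.429,-0.921]},{"dp":[0.32,0.05,0.12],"delta_rot":[-0.265,-1.429,-0.921]},{"dp":[0.36,0.051,0.139],"delta_rot":[-0.265,-1.429,-0.921]},{"dp":[0.382,0.051,0.139],"delta_rot":[-0.265,-1.429,-0.921]},{"dp":[0.382,0.051,0.139],"delta_rot":[-0.265,-1.429,-0.921]},{"dp":[0.382,0.051,0.139],"delta_rot":[-0.265,-1.429,-0.921]}]' 0.5
python3 - <<'E'
from h import *
p,Rr,s=cur(); print(np.round(s['joints'],2))
t=(.5539,.2504);Rt=pose(-40,60); d=Rt.as_matrix()[:,2]; e=Rt.as_matrix()[:,1]*.005
go(np.array([*t,.135])+e+d*(.013-.09),Rt)
E
```

```text
clock: 13.12
tcp_pos: [0.5059, 0.2957, 0.2926]
orientation: [0.726, 1.995, -0.421]
contact_force: [1.1, 0.4, 0.2]
grip_width: 0.0427
gripper_force: 0.0
[-0.6   0.5  -0.69  1.89  1.19  1.65 -0.88]
dp [0.1035, 0.0014, 0.0589] rot [-0.001, -0.0, 0.001] deg 0
```

```bash
python3 -m handwheel '[{"dp":[0.03,0.001,0.017],"delta_rot":[0,0,0]},{"dp":[0.06,0.001,0.034],"delta_rot":[0,0,0]},{"dp":[0.09,0.001,0.051],"delta_rot":[0,0,0]},{"dp":[0.1035,0.001,0.059],"delta_rot":[0,0,0]},{"dp":[0.1035,0.001,0.059],"delta_rot":[0,0,0]}]'
python3 - <<'E'
from h import *
f=grab('wrist'); im=f['img'].astype(int); p,Rr,s=cur(); d=Rr.as_matrix()[:,2]
t=(.5539+.0032,.2504+.0038)
print([np.round(proj(f,[*t,z]),1).tolist() for z in (.092,.135,.167)],np.round(proj(f,p+d*.077),1))
m=(im[...,2]-im[...,0]>15)&(im.sum(2)<220)
for v in range(130,270,10):
    u=np.flatnonzero(m[v,200:310])+200
    if len(u): print(v,u.min(),u.max(),len(u))
E
```

```text
clock: 13.75
tcp_pos: [0.5065, 0.2966, 0.1741]
orientation: [0.726, 1.994, -0.422]
contact_force: [-0.4, 0.7, 0.8]
grip_width: 0.0424
gripper_force: 0.0
[[253.8, 145.6], [253.7, 204.1], [253.6, 250.6]] [254.4 206.4]
130 216 226 11
150 247 259 13
160 247 259 13
170 247 259 13
180 247 259 13
190 247 259 13
200 247 259 13
210 246 259 14
220 246 259 14
230 246 259 14
```

```bash
python3 -m handwheel '[{"dp":[0,0,0.03],"delta_rot":[0,0,0]},{"dp":[0,0,0.06],"delta_rot":[0,0,0]},{"dp":[0,0,0.08],"delta_rot":[0,0,0]},{"dp":[0,0,0.094],"delta_rot":[0,0,0]},{"dp":[0,0,0.094],"delta_rot":[0,0,0]}]' 0.5 70
python3 -m handwheel '[{"dp":[0,0,0],"delta_rot":[0,0,0]},{"dp":[0,0,0],"delta_rot":[0,0,0]},{"dp":[0,0,0],"delta_rot":[0,0,0]},{"dp":[0,0,0],"delta_rot":[0,0,0]},{"dp":[0,0,0],"delta_rot":[0,0,0]}]' 0 70
python3 -m handwheel '[{"dp":[-0.017,0,-0.01],"delta_rot":[0,0,0]},{"dp":[-0.035,0,-0.02],"delta_rot":[0,0,0]},{"dp":[-0.052,0,-0.03],"delta_rot":[0,0,0]},{"dp":[-0.069,0,-0.04],"delta_rot":[0,0,0]},{"dp":[-0.087,0,-0.05],"delta_rot":[0,0,0]},{"dp":[-0.104,0,-0.06],"delta_rot":[0,0,0]},{"dp":[-0.121,0,-0.07],"delta_rot":[0,0,0]},{"dp":[-0.13,0,-0.075],"delta_rot":[0,0,0]},{"dp":[-0.13,0,-0.075],"delta_rot":[0,0,0]}]'
python3 - <<'E'
from h import *
print(np.round(cur()[2]['joints'],2))
go([.54,.012,.26],pose(-90,-28))
f=grab('wrist','w5.png')
E
```

```text
clock: 14.42
tcp_pos: [0.5689, 0.2448, 0.1275]
orientation: [0.727, 1.994, -0.42]
contact_force: [0.5, 0.6, -0.6]
grip_width: 0.0426
gripper_force: 0.0
clock: 15.05
tcp_pos: [0.5686, 0.2458, 0.1275]
orientation: [0.726, 1.994, -0.419]
contact_force: [-0.8, 0.2, 1.2]
grip_width: 0.0074
gripper_force: 68.3
clock: 16.18
tcp_pos: [0.5688, 0.2456, 0.2782]
orientation: [0.727, 1.994, -0.418]
contact_force: [-0.3, 0.2, -1.1]
grip_width: 0.0076
gripper_force: 68.4
[-0.5   0.5  -0.64  1.92  1.28  1.53 -0.84]
dp [-0.0485, -0.1974, 0.12] rot [0.266, 1.429, 0.921] deg 99
```

View pics/w5.png

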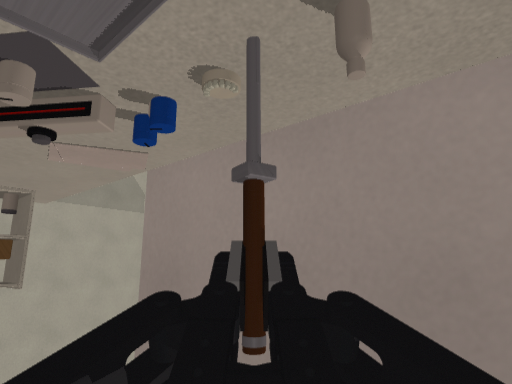

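Tool two is out of its well and gripped straight (collar at (253,172), tip at (253,40)). Carrying it to the tray.

```bash
python3 -m handwheel '[{"dp":[-0.007,-0.02,-0.03],"delta_rot":[0.03,0.15,0.1]},{"dp":[-0.02,-0.05,-0.01],"delta_rot":[0.266,1.429,0.921]},{"dp":[-0.03,-0.08,0.01],"delta_rot":[0.266,1.429,0.921]},{"dp":[-0.04,-0.11,0.04],"delta_rot":[0.266,1.429,0.921]},{"dp":[-0.048,-0.14,0.07],"delta_rot":[0.266,1.429,0.921]},{"dp":[-0.048,-0.17,0.1],"delta_rot":[0.266,1.429,0.921]},{"dp":[-0.048,-0.197,0.12],"delta_rot":[0.266,1.429,0.921]},{"dp":[-0.048,-0.197,0.12],"delta_rot":[0.266,1.429,0.921]},{"dp":[-0.048,-0.197,0.12],"delta_rot":[0.266,1.429,0.921]},{"dp":[-0.048,-0.197,0.12],"delta_rot":[0.266,1.429,0.921]},{"dp":[-0.048,-0.197,0.12],"delta_rot":[0.266,1.429,0.921]},{"dp":[-0.048,-0.197,0.12],"delta_rot":[0.266,1.429,0.921]}]'
python3 - <<'E'
from h import *
print(np.round(cur()[2]['joints'],2))
go([.54,.012,.016],pose(-90,-28))
E
```

```text
clock: 17.73
tcp_pos: [0.5396, 0.0144, 0.2595]
orientation: [-1.945, -1.954, -0.482]
contact_force: [-0.1, 0.1, 0.8]
grip_width: 0.0076
gripper_force: 68.6
[ 0.64  0.36 -0.62  1.82 -0.32  1.08  0.21]
dp [-0.1158, 0.0005, 0.2142] rot [-0.002, 0.003, 0.004] deg 0
```

```bash
python3 -m handwheel '[{"dp":[-0.024,0,0.045],"delta_rot":[0,0,0]},{"dp":[-0.048,0,0.09],"delta_rot":[0,0,0]},{"dp":[-0.072,0,0.135],"delta_rot":[0,0,0]},{"dp":[-0.094,0,0.175],"delta_rot":[0,0,0]},{"dp":[-0.105,0,0.197],"delta_rot":[0,0,0]},{"dp":[-0.112,0,0.208],"delta_rot":[0,0,0]},{"dp":[-0.1155,0,0.2142],"delta_rot":[0,0,0]},{"dp":[-0.1155,0,0.2142],"delta_rot":[0,0,0]}]'
python3 -m handwheel '[{"dp":[0,0,0],"delta_rot":[0,0,0]},{"dp":[0,0,0],"delta_rot":[0,0,0]},{"dp":[0,0,0],"delta_rot":[0,0,0]}]' 0.35
python3 -m handwheel '[{"dp":[0,0,-0.02],"delta_rot":[0,0,0]},{"dp":[0,0,-0.05],"delta_rot":[0,0,0]},{"dp":[0,0,-0.1],"delta_rot":[0,0,0]},{"dp":[0,0,-0.15],"delta_rot":[0,0,0]},{"dp":[0,0,-0.2],"delta_rot":[0,0,0]},{"dp":[0,0,-0.25],"delta_rot":[0,0,0]},{"dp":[0,0,-0.25],"delta_rot":[0,0,0]}]' 0.7
python3 - <<'E'
from h import *
a=grab('side')['img'];b=grab('wrist')['img']
cv2.imwrite('pics/c4.png',cv2.resize(np.hstack([a,b]),(800,300)))
print(np.round(cur()[2]['joints'],2))
for yaw in (-32.4+180,-32.4+90,-122.4,-32.4): print(yaw);go([.50,-.20,.26],pose(yaw,0))
E
```

```text
clock: 18.73
tcp_pos: [0.5401, 0.0109, 0.0163]
orientation: [-1.948, -1.95, -0.484]
contact_force: [-0.4, 0.1, -0.3]
grip_width: 0.0071
gripper_force: 68.6
clock: 19.1
tcp_pos: [0.5399, 0.0106, 0.0161]
orientation: [-1.949, -1.949, -0.484]
contact_force: [-1.0, 0.3, -0.3]
grip_width: 0.0295
gripper_force: 0.0
clock: 19.98
tcp_pos: [0.5421, -0.1092, 0.2398]
orientation: [-1.955, -1.951, -0.487]
contact_force: [-0.2, 0.3, -1.1]
grip_width: 0.0597
gripper_force: 0.0
[ 0.78  0.45 -0.57  1.75 -0.26  1.15  0.36]
147.6
dp [-0.0717, -0.0398, -0.0646] rot [-0.519, -0.284, 2.086] deg 124
57.6
dp [-0.0717, -0.0398, -0.0646] rot [0.624, -0.183, -2.511] deg 149
-122.4
dp [-0.0717, -0.0398, -0.0646] rot [-0.139, -0.474, 0.554] deg 43
-32.4
dp [-0.0717, -0.0398, -0.0646] rot [0.243, -0.446, -0.985] deg 63
```

View pics/c4.png

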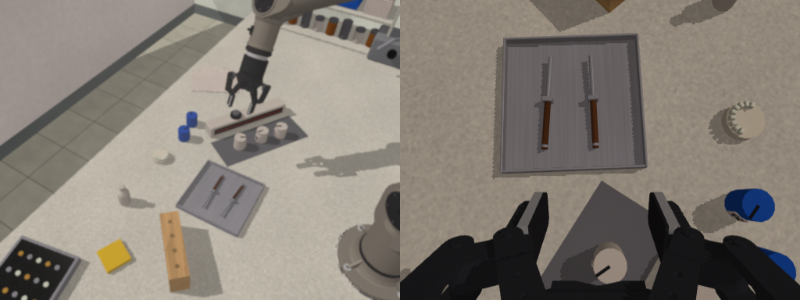

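Both tools are inside the tray. Now a vertical look over the jars.

Run:
```python
from h import *
go([.586,-.321,.28],pose(-32.4,0))
```

```text
dp [-0.1692, 0.0462, -0.139] rot [0.243, -0.446, -0.985] deg 63
```

```bash
python3 -m handwheel '[{"dp":[-0.03,0.01,-0.05],"delta_rot":[0.243,-0.446,-0.985]},{"dp":[-0.17,0.046,-0.139],"delta_rot":[0.243,-0.446,-0.985]},{"dp":[-0.17,0.046,-0.139],"delta_rot":[0.243,-0.446,-0.985]},{"dp":[-0.17,0.046,-0.139],"delta_rot":[0.243,-0.446,-0.985]},{"dp":[-0.17,0.046,-0.139],"delta_rot":[0.243,-0.446,-0.985]},{"dp":[-0.17,0.046,-0.139],"delta_rot":[0.243,-0.446,-0.985]},{"dp":[-0.17,0.046,-0.139],"delta_rot":[0.243,-0.446,-0.985]},{"dp":[-0.17,0.046,-0.139],"delta_rot":[0.243,-0.446,-0.985]},{"dp":[-0.17,0.046,-0.139],"delta_rot":[0.243,-0.446,-0.985]}]'
python3 - <<'E'
from h import *
f=grab('wrist','w6.png'); np.save('w6T.npy',f['world_from_camera']); print(np.round(cur()[2]['joints'],2))
E
```

```text
clock: 21.2
tcp_pos: [0.586, -0.3223, 0.2789]
orientation: [-0.88, -3.015, -0.002]
contact_force: [-0.7, -0.6, 0.5]
grip_width: 0.0597
gripper_force: 0.0
[ 0.83  0.5  -0.61  1.48  0.29  1.25  1.19]
```

View pics/w6.png

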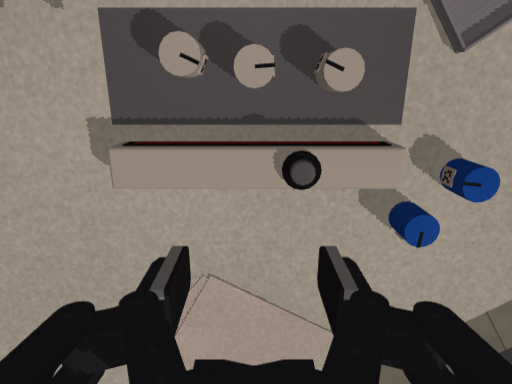

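Jar lids are at about (181,54), (254,66) and (343,69), with lid lines pointing right-down, right and left-up; the target direction is straight down the picture.

```bash
cat > jars.py <<'E'
from m import *
def measure(f,boxes,show=False):
    im=f['img']; hs=cv2.cvtColor(im,cv2.COLOR_BGR2HSV); out=[]
    g=im.astype(int).sum(2)
    for x0,y0,w,h in boxes:
        sub=g[y0:y0+h,x0:x0+w]; bright=(sub>330).astype(np.uint8)
        c=max(blobs(bright,5),key=cv2.contourArea); hull=cv2.convexHull(c)
        m=np.zeros_like(bright); cv2.drawContours(m,[hull],-1,1,-1)
        (cu,cv_),cr=cv2.minEnclosingCircle(c)
        dark=((sub<220)&(m>0)).astype(np.uint8)
        n,l,st,_=cv2.connectedComponentsWithStats(dark); 
        i=min(range(1,n),key=lambda i:(np.hypot(*(np.argwhere(l==i)[:,::-1]-[cu,cv_]).T).min() if st[i,4]>8 else 99))
        pts=np.argwhere(l==i)[:,::-1]+[x0,y0]
        W=np.array([onz(f,u,v,.05) for u,v in pts]); o=W.mean(0); U=np.linalg.svd(W-o)[2][0]
        pr=(W-o)@U; e1,e2=o+U*pr.min(),o+U*pr.max(); C=onz(f,cu+x0,cv_+y0,.05)
        if np.linalg.norm(e1-C)>np.linalg.norm(e2-C): e1,e2=e2,e1
        a=np.degrees(np.arctan2(*(e2-e1)[::-1])); rad=np.linalg.norm(onz(f,cu+x0+cr,cv_+y0,.05)-C)
        out.append((C,e1,a)); print('circle',C.round(4),'r',rad.round(4),'line start',e1.round(4),'len',np.linalg.norm(e2-e1).round(4),'ang',a.round(1))
    return out
def reader(f):
    # mat far/near edges -> yaw
    im=f['img'];print()
E
python3 - <<'E'
from jars import *
f=grab('wrist'); measure(f,[(150,22,62,62),(226,36,56,58),(312,38,60,60)])
im=cv2.GaussianBlur(f['img'],(3,3),0).astype(int).sum(2)
print(im[100,110:130:4],im[60,225],im[66,250],im[155,150:160])
# near mat edge (bottom v~124) and window/bar edge (top of bar front v~146), bar back edge v~187
E_=cv2.cvtColor(f['img'],cv2.COLOR_BGR2GRAY).astype(int)
for name,v0,v1,sgn,z in [('mat+x',116,132,1,.001),('bar back',180,196,-1,.05),('mat-x',2,16,-1,.001)]:
    P=[]
    for u in range(125,270 if name!='mat-x' else 400,3):
        col=cv2.GaussianBlur(E_[v0:v1,u-1:u+2].mean(1).astype(np.float32).reshape(-1,1),(1,3),0).ravel(); g=sgn*np.diff(col) ; P.append(onz(f,u,v0+.5+g.argmax(),z))
    P=np.array(P); o=np.median(P,0); ln=cv2.fitLine(P.astype(np.float32),cv2.DIST_HUBER,0,.0005,.0005).ravel(); print(name,np.degrees(np.arctan2(ln[1],ln[0])).round(2),ln[2:])
p,_,_2=cur()
E
```

```text
circle [ 0.454  -0.3245] r 0.0272 line start [ 0.4513 -0.3273] len 0.0205 ang 32.3
circle [ 0.5022 -0.2683] r 0.0229 line start [ 0.5029 -0.268 ] len 0.02 ang 61.9
circle [ 0.5553 -0.1912] r 0.023 line start [ 0.5551 -0.1919] len 0.0199 ang -146.9
[225 211 210 212 210] 161 408 [400 401 401 401 401 401 402 402 401 401]
mat+x 57.54 [ 0.51168585 -0.37590513]
bar back 57.54 [ 0.5806155 -0.3904945]
mat-x 57.55 [ 0.4635806  -0.20806664]
```

Jar C has already been knocked: it now stands at (0.451,−0.327). Turns needed are C −65°, B −94.5° and A +114.5°. Starting with C.

Run:
```python
from h import *
go([.452,-.3265,.10],pose(-32.45,0))
go([.452,-.3265,.012],pose(-32.45,0))
```

```text
dp [0.1107, -0.0757, 0.1792] rot [0.001, -0.001, -0.001] deg 0
dp [0.1106, -0.0758, 0.2672] rot [0.001, -0.001, -0.001] deg 0
```

```bash
python3 -m handwheel '[{"dp":[0.05,-0.034,0],"delta_rot":[0,0,0]},{"dp":[0.1,-0.07,0.02],"delta_rot":[0,0,0]},{"dp":[0.1107,-0.0757,0.07],"delta_rot":[0,0,0]},{"dp":[0.1107,-0.0757,0.12],"delta_rot":[0,0,0]},{"dp":[0.1107,-0.0757,0.16],"delta_rot":[0,0,0]},{"dp":[0.1107,-0.0757,0.18],"delta_rot":[0,0,0]},{"dp":[0.1107,-0.0757,0.18],"delta_rot":[0,0,0]}]' 0.7 40
python3 - <<'E'
from h import *
go([.452,-.3265,.012],pose(-32.45,0)); print(np.round(cur()[2]['joints'],2))
f=grab('wrist'); p,_,s=cur(); m=np.round(proj(f,[.452,-.3265,.05]),1); print(m,np.round(proj(f,[p[0],p[1],.05]),1))
cv2.imwrite('pics/w7.png',f['img'])
E
```

```text
clock: 22.18
tcp_pos: [0.4519, -0.326, 0.0988]
orientation: [-0.876, -3.015, -0.002]
contact_force: [0.3, 0.3, -0.3]
grip_width: 0.0597
gripper_force: 0.0
dp [-0.0005, -0.0004, 0.0868] rot [0.001, -0.002, 0.001] deg 0
[ 0.95  0.51 -0.56  1.92  0.37  0.81  1.2 ]
[253.4 219.5] [254.2 220.5]
```

View pics/w7.png

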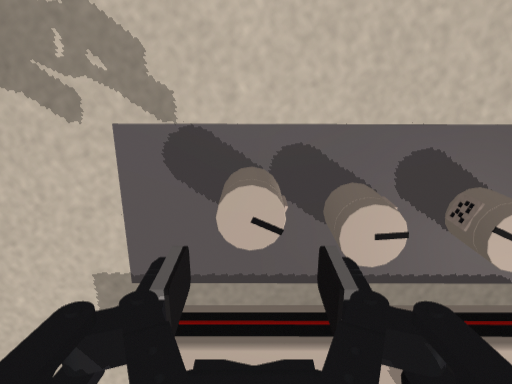

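Jar C is centred between the fingers (lid at (251,217)). I'll narrow the opening, descend and grip.

```bash
python3 -m handwheel '[{"dp":[0,0,0],"delta_rot":[0,0,0]},{"dp":[0,0,0.03],"delta_rot":[0,0,0]},{"dp":[0,0,0.06],"delta_rot":[0,0,0]},{"dp":[0,0,0.08],"delta_rot":[0,0,0]},{"dp":[0,0,0.087],"delta_rot":[0,0,0]},{"dp":[0,0,0.087],"delta_rot":[0,0,0]}]' 0.62 40
python3 -m handwheel '[{"dp":[0,0,0],"delta_rot":[0,0,0]},{"dp":[0,0,0],"delta_rot":[0,0,0]},{"dp":[0,0,0],"delta_rot":[0,0,0]},{"dp":[0,0,-0.006],"delta_rot":[0,0,0]}]' 0.2 50
```

```text
clock: 22.98
tcp_pos: [0.4526, -0.3264, 0.013]
orientation: [0.876, 3.016, 0.001]
contact_force: [0.2, 0.4, 0.3]
grip_width: 0.0528
gripper_force: 0.0
clock: 23.48
tcp_pos: [0.4519, -0.3261, 0.0187]
orientation: [-0.876, -3.017, -0.001]
contact_force: [0.5, 0.4, -1.0]
grip_width: 0.0428
gripper_force: 50.8
```

```bash
python3 -m handwheel '[{"dp":[0,-0.005,0],"delta_rot":[0,0,0.16]},{"dp":[0,-0.01,0],"delta_rot":[0,0,0.32]},{"dp":[0,-0.015,0],"delta_rot":[0,0,0.48]},{"dp":[0,-0.02,0],"delta_rot":[0,0,0.64]},{"dp":[0,-0.02,0],"delta_rot":[0,0,0.8]},{"dp":[0,-0.02,0],"delta_rot":[0,0,0.96]},{"dp":[0,-0.02,0],"delta_rot":[0,0,1.1]},{"dp":[0,-0.02,0],"delta_rot":[0,0,1.13]},{"dp":[0,-0.02,0],"delta_rot":[0,0,1.13]},{"dp":[0,-0.02,0.003],"delta_rot":[0,0,1.13]},{"dp":[0,-0.02,0.0058],"delta_rot":[0,0,1.13]},{"dp":[0,-0.02,0.0058],"delta_rot":[0,0,1.13]}]'
python3 -m handwheel '[{"dp":[0,0,0],"delta_rot":[0,0,0]},{"dp":[0,0,0],"delta_rot":[0,0,0]},{"dp":[0,0,0],"delta_rot":[0,0,0]}]' 0.62
python3 -m handwheel '[{"dp":[0,0,-0.03],"delta_rot":[0,0,0]},{"dp":[0,0,-0.06],"delta_rot":[0,0,0]},{"dp":[0,0,-0.1],"delta_rot":[0,0,0]},{"dp":[0,0,-0.14],"delta_rot":[0,0,0]},{"dp":[0,0,-0.14],"delta_rot":[0,0,0]}]'
python3 - <<'E'
from h import *
print(np.round(cur()[2]['joints'],2))
go([.5025,-.268,.1],pose(-32.45,0))
E
```

```text
clock: 24.98
tcp_pos: [0.4414, -0.3431, 0.0137]
orientation: [-2.354, -2.08, -0.0]
contact_force: [-3.6, 3.1, 11.7]
grip_width: 0.043
gripper_force: 51.9
clock: 25.35
tcp_pos: [0.4414, -0.3431, 0.0126]
orientation: [-2.355, -2.079, -0.001]
contact_force: [0.8, 0.2, 0.4]
grip_width: 0.0531
gripper_force: 0.0
clock: 25.98
tcp_pos: [0.4434, -0.3445, 0.156]
orientation: [2.351, 2.075, 0.003]
contact_force: [0.1, 0.2, 0.1]
grip_width: 0.0533
gripper_force: 0.0
[ 0.76  0.39 -0.26  1.89  0.13  0.87  0.31]
dp [0.0834, 0.0489, 0.056] rot [0.004, 0.006, -1.129] deg 65
```

Jar B next.

```bash
python3 -m handwheel '[{"dp":[0.04,0.025,0],"delta_rot":[0.003,0.006,-1.129]},{"dp":[0.0834,0.0489,0],"delta_rot":[0.003,0.006,-1.129]},{"dp":[0.0834,0.0489,0],"delta_rot":[0.003,0.006,-1.129]},{"dp":[0.0834,0.0489,0.02],"delta_rot":[0.003,0.006,-1.129]},{"dp":[0.0834,0.0489,0.04],"delta_rot":[0.003,0.006,-1.129]},{"dp":[0.0834,0.0489,0.056],"delta_rot":[0.003,0.006,-1.129]},{"dp":[0.0834,0.0489,0.056],"delta_rot":[0.003,0.006,-1.129]},{"dp":[0.0834,0.0489,0.056],"delta_rot":[0.003,0.006,-1.129]},{"dp":[0.0834,0.0489,0.056],"delta_rot":[0.003,0.006,-1.129]}]'
python3 - <<'E'
from jars import *
f=grab('wrist','w8.png'); go([.5025,-.268,.0125],pose(-32.45,0))
g=f['img'].astype(int).sum(2); m=(g>330).astype(np.uint8); m[300:]=0
for c in blobs(m,300):
    x,y,w,h=cv2.boundingRect(c); print('blob',x,y,w,h)
print(np.round(proj(f,[.5025,-.268,.05]),1))
E
```

```text
clock: 27.1
tcp_pos: [0.5008, -0.2666, 0.0975]
orientation: [-0.879, -3.011, -0.004]
contact_force: [-0.1, 0.9, -0.3]
grip_width: 0.0532
gripper_force: 0.0
dp [-0.0026, -0.0003, 0.085] rot [0.001, -0.005, -0.001] deg 0
blob 195 275 118 23
blob 369 195 71 66
blob 217 185 70 71
blob 62 164 95 75
blob 355 122 157 178
blob 0 0 512 300
[253.5 223.4]
```

```bash
python3 -m handwheel '[{"dp":[-0.002,0,0.02],"delta_rot":[0,-0.005,0]},{"dp":[-0.002,0,0.05],"delta_rot":[0,-0.005,0]},{"dp":[-0.002,0,0.07],"delta_rot":[0,-0.005,0]},{"dp":[-0.002,0,0.085],"delta_rot":[0,-0.005,0]},{"dp":[-0.002,0,0.085],"delta_rot":[0,-0.005,0]}]' 0.62 40
python3 -m handwheel '[{"dp":[0,0,0],"delta_rot":[0,0,0]},{"dp":[0,0,0],"delta_rot":[0,0,0]},{"dp":[0,0,0],"delta_rot":[0,0,0]},{"dp":[0,0,-0.006],"delta_rot":[0,0,0]}]' 0.2 50
python3 -m handwheel '[{"dp":[0,0,0],"delta_rot":[0,0,0.16]},{"dp":[0,0,0],"delta_rot":[0,0,0.32]},{"dp":[0,0,0],"delta_rot":[0,0,0.48]},{"dp":[0,0,0],"delta_rot":[0,0,0.64]},{"dp":[0,0,0],"delta_rot":[0,0,0.8]},{"dp":[0,0,0],"delta_rot":[0,0,0.96]},{"dp":[0,0,0],"delta_rot":[0,0,1.12]},{"dp":[0,0,0],"delta_rot":[0,0,1.28]},{"dp":[0,0,0],"delta_rot":[0,0,1.44]},{"dp":[0,0,0],"delta_rot":[0,0,1.6]},{"dp":[0,0,0],"delta_rot":[0,0,1.648]},{"dp":[0,0,0],"delta_rot":[0,0,1.648]}]'
python3 -m handwheel '[{"dp":[0,0,0.003],"delta_rot":[0,0,0]},{"dp":[0,0,0.0058],"delta_rot":[0,0,0]},{"dp":[0,0,0.0058],"delta_rot":[0,0,0]}]'
python3 -m handwheel '[{"dp":[0,0,0],"delta_rot":[0,0,0]},{"dp":[0,0,0],"delta_rot":[0,0,0]},{"dp":[0,0,0],"delta_rot":[0,0,0]}]' 0.62
python3 -m handwheel '[{"dp":[0,0,-0.03],"delta_rot":[0,0,0]},{"dp":[0,0,-0.06],"delta_rot":[0,0,0]},{"dp":[0,0,-0.1],"delta_rot":[0,0,0]},{"dp":[0,0,-0.14],"delta_rot":[0,0,0]},{"dp":[0,0,-0.14],"delta_rot":[0,0,0]}]'
python3 - <<'E'
from h import *
print(np.round(cur()[2]['joints'],2))
go([.555,-.1912,.1],pose(-122.45,0))
E
```

```text
clock: 27.78
tcp_pos: [0.5012, -0.2669, 0.011]
orientation: [-0.877, -3.014, -0.003]
contact_force: [0.3, -0.0, 0.5]
grip_width: 0.0529
gripper_force: 0.0
clock: 28.28
tcp_pos: [0.5014, -0.2672, 0.0179]
orientation: [-0.877, -3.015, -0.002]
contact_force: [-0.3, 0.8, -0.6]
grip_width: 0.0427
gripper_force: 50.8
clock: 29.78
tcp_pos: [0.5018, -0.2671, 0.018]
orientation: [-2.807, -1.408, -0.001]
contact_force: [-0.2, 1.0, -0.6]
grip_width: 0.0427
gripper_force: 50.8
clock: 30.15
tcp_pos: [0.5016, -0.2672, 0.0123]
orientation: [-2.808, -1.405, -0.001]
contact_force: [-1.1, 1.0, 4.8]
grip_width: 0.043
gripper_force: 51.1
clock: 30.52
tcp_pos: [0.5016, -0.2672, 0.0119]
orientation: [-2.808, -1.404, -0.001]
contact_force: [-0.1, 0.1, 0.1]
grip_width: 0.053
gripper_force: 0.0
clock: 31.15
tcp_pos: [0.5038, -0.2684, 0.1554]
orientation: [2.807, 1.403, 0.007]
contact_force: [-1.2, -0.9, -0.6]
grip_width: 0.0531
gripper_force: 0.0
[ 0.4   0.39 -0.03  1.88  0.01  0.86 -0.27]
dp [0.0924, -0.0057, 0.0556] rot [0.005, -0.003, -0.077] deg 4
```

Jar A: +114.5° (rz −2.0).

```bash
python3 -m handwheel '[{"dp":[0.05,-0.003,0],"delta_rot":[0.005,-0.003,-0.077]},{"dp":[0.0924,-0.0057,0],"delta_rot":[0.005,-0.003,-0.077]},{"dp":[0.0924,-0.0057,0.03],"delta_rot":[0.005,-0.003,-0.077]},{"dp":[0.0924,-0.0057,0.0556],"delta_rot":[0.005,-0.003,-0.077]},{"dp":[0.0924,-0.0057,0.0556],"delta_rot":[0.005,-0.003,-0.077]}]'
python3 - <<'E'
from jars import *
f=grab('wrist'); go([.555,-.1912,.0125],pose(-122.45,0))
g=f['img'].astype(int).sum(2); m=(g>330).astype(np.uint8); m[300:]=0
for c in blobs(m,300):
    x,y,w,h=cv2.boundingRect(c); print('blob',x,y,w,h)
print(np.round(proj(f,[.555,-.1912,.05]),1))
E
```

```text
clock: 31.78
tcp_pos: [0.5503, -0.1893, 0.0938]
orientation: [-2.746, -1.509, 0.014]
contact_force: [-0.1, 0.0, 0.6]
grip_width: 0.053
gripper_force: 0.0
dp [0.0009, 0.0045, 0.0828] rot [-0.009, 0.002, 0.0] deg 1
blob 237 280 47 20
blob 317 245 30 48
blob 228 166 72 87
blob 0 0 512 300
blob 0 0 184 151
[261.4 220.9]
```

```bash
python3 -m handwheel '[{"dp":[0.001,0.005,0.02],"delta_rot":[-0.009,0,0]},{"dp":[0.001,0.005,0.05],"delta_rot":[-0.009,0,0]},{"dp":[0.001,0.005,0.07],"delta_rot":[-0.009,0,0]},{"dp":[0.001,0.005,0.083],"delta_rot":[-0.009,0,0]},{"dp":[0.001,0.005,0.083],"delta_rot":[-0.009,0,0]}]' 0.62 40
python3 -m handwheel '[{"dp":[0,0,0],"delta_rot":[0,0,0]},{"dp":[0,0,0],"delta_rot":[0,0,0]},{"dp":[0,0,0],"delta_rot":[0,0,0]},{"dp":[0,0,-0.006],"delta_rot":[0,0,0]}]' 0.2 50
python3 -m handwheel '[{"dp":[0,0,0],"delta_rot":[0,0,-0.18]},{"dp":[0,0,0],"delta_rot":[0,0,-0.36]},{"dp":[0,0,0],"delta_rot":[0,0,-0.54]},{"dp":[0,0,0],"delta_rot":[0,0,-0.72]},{"dp":[0,0,0],"delta_rot":[0,0,-0.9]},{"dp":[0,0,0],"delta_rot":[0,0,-1.08]},{"dp":[0,0,0],"delta_rot":[0,0,-1.26]},{"dp":[0,0,0],"delta_rot":[0,0,-1.44]},{"dp":[0,0,0],"delta_rot":[0,0,-1.62]},{"dp":[0,0,0],"delta_rot":[0,0,-1.8]},{"dp":[0,0,0],"delta_rot":[0,0,-1.98]},{"dp":[0,0,0],"delta_rot":[0,0,-1.998]}]'
python3 -m handwheel '[{"dp":[0,0,0],"delta_rot":[0,0,0]},{"dp":[0,0,0.003],"delta_rot":[0,0,0]},{"dp":[0,0,0.0058],"delta_rot":[0,0,0]},{"dp":[0,0,0.0058],"delta_rot":[0,0,0]}]'
python3 -m handwheel '[{"dp":[0,0,0],"delta_rot":[0,0,0]},{"dp":[0,0,0],"delta_rot":[0,0,0]},{"dp":[0,0,0],"delta_rot":[0,0,0]}]' 0.62
python3 -m handwheel '[{"dp":[0,0,-0.03],"delta_rot":[0,0,0]},{"dp":[0,0,-0.06],"delta_rot":[0,0,0]},{"dp":[0,0,-0.1],"delta_rot":[0,0,0]},{"dp":[0,0,-0.14],"delta_rot":[0,0,0]},{"dp":[0,0,-0.14],"delta_rot":[0,0,0]}]'
python3 - <<'E'
from h import *
print(np.round(cur()[2]['joints'],2))
go([.586,-.3223,.28],pose(-32.45,0))
E
```

```text
clock: 32.45
tcp_pos: [0.5564, -0.1916, 0.013]
orientation: [2.752, 1.511, -0.001]
contact_force: [1.1, -0.8, 0.1]
grip_width: 0.0524
gripper_force: 0.0
clock: 32.95
tcp_pos: [0.5565, -0.1916, 0.0195]
orientation: [2.751, 1.511, -0.001]
contact_force: [-0.2, -0.6, -0.7]
grip_width: 0.0429
gripper_force: 50.8
clock: 34.45
tcp_pos: [0.5566, -0.192, 0.0196]
orientation: [0.22, 3.132, -0.004]
contact_force: [0.4, 0.2, -0.8]
grip_width: 0.0427
gripper_force: 50.8
clock: 34.95
tcp_pos: [0.5569, -0.1916, 0.0142]
orientation: [0.219, 3.132, -0.005]
contact_force: [-2.1, -0.2, 6.4]
grip_width: 0.0428
gripper_force: 51.2
clock: 35.33
tcp_pos: [0.5568, -0.1916, 0.0136]
orientation: [0.218, 3.133, -0.004]
contact_force: [-0.3, -0.3, 0.1]
grip_width: 0.053
gripper_force: 0.0
clock: 35.95
tcp_pos: [0.5588, -0.1915, 0.157]
orientation: [0.218, 3.126, -0.006]
contact_force: [-0.2, -0.3, -0.9]
grip_width: 0.0529
gripper_force: 0.0
[ 0.73  0.5  -0.67  1.8   0.38  0.96  1.33]
dp [-0.046, -0.1262, -0.1222] rot [-0.002, 0.009, 0.427] deg 24
```

```bash
python3 -m handwheel '[{"dp":[0,0,-0.05],"delta_rot":[0,0.009,0.2]},{"dp":[-0.046,-0.126,-0.122],"delta_rot":[0,0.009,0.427]},{"dp":[-0.046,-0.126,-0.122],"delta_rot":[0,0.009,0.427]},{"dp":[-0.046,-0.126,-0.122],"delta_rot":[0,0.009,0.427]},{"dp":[-0.046,-0.126,-0.122],"delta_rot":[0,0.009,0.427]},{"dp":[-0.046,-0.126,-0.122],"delta_rot":[0,0.009,0.427]}]'
python3 - <<'E'
from jars import *
f=grab('wrist','w9.png')
try: measure(f,[(135,22,70,62),(226,36,56,58),(312,38,60,60)])
except Exception as e: print(e)
# button: dark ring circle, ray from camera
g=f['img'].astype(int).sum(2); m=(g<140).astype(np.uint8); m[:140]=0;m[225:]=0;m[:,:260]=0;m[:,345:]=0
for c in blobs(m,100):
    (u,v),r_=cv2.minEnclosingCircle(c); print('btn',u,v,r_,[ (z,onz(f,u,v,z).round(4).tolist()) for z in (.06,.07)])
E
```

```text
clock: 36.7
tcp_pos: [0.584, -0.3201, 0.2745]
orientation: [-0.872, -3.008, 0.001]
contact_force: [-0.0, 0.2, -0.4]
grip_width: 0.053
gripper_force: 0.0
circle [ 0.4457 -0.3398] r 0.0275 line start [ 0.4428 -0.3426] len 0.0205 ang -31.0
circle [ 0.5018 -0.2688] r 0.0239 line start [ 0.5028 -0.2694] len 0.0188 ang -32.3
circle [ 0.5561 -0.1947] r 0.0254 line start [ 0.5579 -0.1933] len 0.02 ang -32.5
btn 301.5 174.77999877929688 19.703357696533203 [(0.06, [0.6224, -0.2828]), (0.07, [0.6195, -0.2827])]
btn 302.0 148.0 42.047691345214844 [(0.06, [0.5969, -0.2676]), (0.07, [0.5947, -0.2679])]
```

View pics/w9.png

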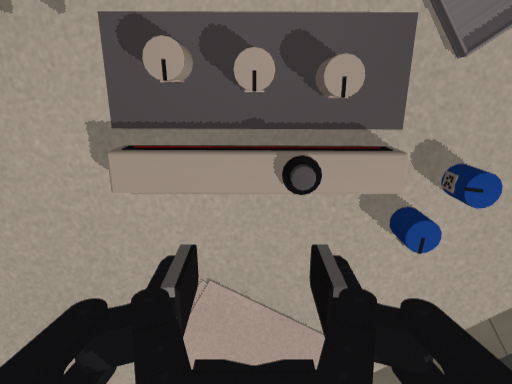

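All three lid lines point within about 1.5° of the reader's axis. The button cap shows at about (303,177).

Run:
```python
from jars import *
f=grab('wrist'); a=grab('side')
g=f['img'].astype(int).sum(2); m=((g>=110)&(g<300)).astype(np.uint8); m[:162]=0;m[194:]=0;m[:,:286]=0;m[:,318:]=0
b=max(blobs(m,50),key=cv2.contourArea); (u,v),r_=cv2.minEnclosingCircle(b); print(u,v,r_)
for z in (.055,.065,.075):
    q=onz(f,u,v,z); print(z,q.round(4),np.round(proj(a,[*q,z]),1), np.round(proj(a,[*q,z-.01]),1))
w=onz(f,u,v,.065); go([*w,.12],pose(-32.45,0))
cv2.imwrite('pics/b.png',cv2.resize(a['img'][130:165,280:325],(450,350),interpolation=cv2.INTER_CUBIC))
```

```text
302.5 177.40908813476562 12.95663833618164
0.055 [ 0.6271 -0.2831] [300.4 145.4] [300.1 147.9]
0.065 [ 0.6242 -0.283 ] [301.6 143.3] [301.3 145.8]
0.075 [ 0.6212 -0.2829] [302.7 141.2] [302.4 143.7]
dp [-0.0151, 0.0532, 0.1549] rot [-0.003, -0.008, 0.003] deg 1
```

View pics/b.png

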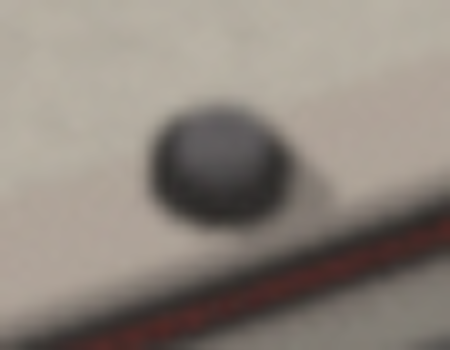

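Side view: the cap centre is at about (302,145), so its top is near z≈0.06. Now hovering over it with the gripper shut.

```bash
python3 -m handwheel '[{"dp":[-0.01,0.03,0.03],"delta_rot":[-0.003,-0.008,0.003]},{"dp":[-0.015,0.053,0.08],"delta_rot":[-0.003,-0.008,0.003]},{"dp":[-0.015,0.053,0.12],"delta_rot":[-0.003,-0.008,0.003]},{"dp":[-0.015,0.053,0.155],"delta_rot":[-0.003,-0.008,0.003]},{"dp":[-0.015,0.053,0.155],"delta_rot":[-0.003,-0.008,0.003]},{"dp":[-0.015,0.053,0.155],"delta_rot":[-0.003,-0.008,0.003]}]' 0 30
python3 - <<'E'
from h import *
go([.6245,-.283,.075],pose(-32.45,0))
E
```

```text
clock: 37.6
tcp_pos: [0.6254, -0.285, 0.1223]
orientation: [0.88, 3.012, -0.001]
contact_force: [0.6, -0.3, -0.0]
grip_width: -0.0001
gripper_force: 0.0
dp [0.002, 0.0012, 0.0473] rot [0.0, 0.004, -0.002] deg 0
```

```bash
python3 -m handwheel '[{"dp":[0.002,0.001,0.02],"delta_rot":[0,0.004,0]},{"dp":[0.002,0.001,0.04],"delta_rot":[0,0.004,0]},{"dp":[0.002,0.001,0.05],"delta_rot":[0,0.004,0]},{"dp":[0.002,0.001,0.05],"delta_rot":[0,0.004,0]}]'
python3 -m handwheel '[{"dp":[0,0,0.003],"delta_rot":[0,0,0]},{"dp":[0,0,0.005],"delta_rot":[0,0,0]},{"dp":[0,0,0.005],"delta_rot":[0,0,0]}]'
```

```text
clock: 38.1
tcp_pos: [0.6226, -0.2834, 0.0698]
orientation: [-0.881, -3.011, -0.0]
contact_force: [-1.6, -0.4, 3.5]
grip_width: 0.0002
gripper_force: 1.3
clock: 38.48
tcp_pos: [0.6237, -0.2836, 0.0663]
orientation: [-0.882, -3.014, -0.0]
contact_force: [-2.9, 0.4, 5.1]
grip_width: 0.0
gripper_force: 2.4
```

```bash
python3 -m handwheel '[{"dp":[0,0,0.002],"delta_rot":[0,0,0]},{"dp":[0,0,0.004],"delta_rot":[0,0,0]},{"dp":[0,0,0.004],"delta_rot":[0,0,0]}]'
```

```text
clock: 38.85
tcp_pos: [0.6239, -0.2836, 0.0658]
orientation: [-0.882, -3.014, 0.002]
contact_force: [-11.8, 2.7, 28.2]
grip_width: -0.0003
gripper_force: 13.6
```

Bottomed out at 28 N. Releasing and retreating, then a final check.

```bash
python3 -m handwheel '[{"dp":[0,0,-0.01],"delta_rot":[0,0,0]},{"dp":[0,0,-0.03],"delta_rot":[0,0,0]},{"dp":[0,0,-0.07],"delta_rot":[0,0,0]},{"dp":[0,0,-0.12],"delta_rot":[0,0,0]},{"dp":[0,0,-0.17],"delta_rot":[0,0,0]},{"dp":[0,0,-0.21],"delta_rot":[0,0,0]},{"dp":[0,0,-0.21],"delta_rot":[0,0,0]}]'
python3 - <<'E'
from h import *
a=grab('side')['img'];b=grab('wrist')['img']
cv2.imwrite('pics/c9.png',cv2.resize(np.hstack([a,b]),(800,300)))
E
```

```text
clock: 39.72
tcp_pos: [0.6261, -0.2839, 0.2769]
orientation: [0.88, 3.009, -0.0]
contact_force: [-0.5, -0.3, -0.3]
grip_width: 0.0001
gripper_force: 0.0
```

View pics/c9.png

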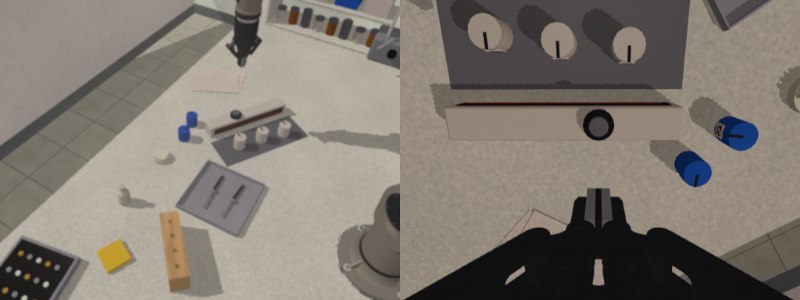

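Both tools are in the tray (side view (216,184), (238,192)), all the lid lines face the reader, and the arm is clear.

```bash
python3 -c "
from bench import r; print(r.hand_in())"
```

```text
the job is handed in; nothing more can be done
None
```

The job is done and handed in: both instruments present lie inside the tray, all three jar labels face the reader to within about 1.5°, and the button was pressed fully down and released last (about 40 s on the robot's clock).

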